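# Gauge a brass bar and set the hold-down thumbscrew

## Robot

A 7-joint arm with a two-finger parallel gripper is mounted at the origin on a cart in front of the work surface, level with it; the furniture and walls round the work are solid. World frame = base frame: x ahead of the robot, y to its left, z up, the work surface at z = 0. Lengths are in m, angles in rad, forces in N, time in s.
With the tool pointing down it reaches from about 0.425 to 0.925 m from the base axis. Payload 6.8 kg.
Tool frame: the origin (TCP) lies between the finger pads; the fingertips stand finger_overhang ahead of it and the grasp point (between the pads) lies 6 mm ahead of it (finger_overhang is the distance from the TCP to the fingertips, in m); z points along the fingers, y is the line along which they close (so a half turn about z gives the same grasp; the last joint's range is limited). The gripper opens to 85 mm and grips with 20 to 120 N. Pads are 22 mm wide; open, the fingers measure 114 mm over their backs; the gripper's body (76 mm by 85 mm) begins 54 mm behind the grasp point. The pads swing forward as they close: fully open they stand 13 mm farther back than shut.
Start: joints at [-1.249, 0.477, 0.022, 1.555, -0.011, 1.109, -0.083], TCP at [0.281, 0.614, 0.256] pointing down, gripper open.
Joint ranges: [-2.96, 2.96], [-0.34, 2.1], [-1.41, 1.46], [0.24, 2.44], [-1.37, 4.51], [0.17, 1.92], [-2.96, 2.96]. Speed limits (rad/s): [2.39, 2.39, 3.14, 3.14, 3.14, 3.14, 3.14].

## Interface

Orientations are given as a unit quaternion [w, x, y, z].
In Python, from station import * gives the robot as it stands.
- The arm moves only by the tool drive_tool, never from a script. Its argument "increments" is a list of rows, each an object of numbers: "claw": the finger opening in m, from 0 to 0.0854; "dx", "dy", "dz": the shift along the tool's x, y, z in m; "wx", "wy", "wz": the turn, a rotation vector about the tool's x, y, z in degrees. A call has 1 to 20 rows; each row shifts and turns the commanded pose from where the row before left it, along the tool's axes as they then stand; what a row does not reach is not made up. A row lasts 1/8 s, in which the tool goes at most 62.5 mm and 10.7 degrees, less where a joint would pass 70% of its speed; a pose out of reach is approached as far as the arm can. A call with a gripper value outside its range is refused whole. The fingers move at their own pace and stop on an object; "newtons" is the grip in N (left out, the last holds). Time passes only in rows, so rows that do not move let the fingers close. It gives the time, the measured TCP pose, the force, the opening and the grip force at its end, in the units of the state.
- get_obs(): the state, without advancing time (a new reading comes with each control period).
- read_camera(name): name is "scene" or "top"; returns (picture, depth): 400x640x3 uint8, red, green, blue; 400x640 float32, m along the optical axis (not along the pixel's ray), 0 where there is no reading.
- calibration(name): a dict with "intrinsics" (3x3 intrinsics, pixels), "R" (3x3) and "t" (3): a world point X has camera coordinates R X + t. Camera axes: x right, y down, z forward; pixel columns grow to the right and rows downward; lengths in m; the calibration is good to about 2 mm. A picture is of the moment at which its call begins. calibration takes no time and is no camera call.
- hand_in(): hands the job in; it is judged then, once.
The state is a dict: "t": time; "q": joint angles; "joint_vel": joint speeds; "joint_torque": joint torques, N m; "eef_pos": TCP position; "tool_rot": TCP orientation; "contact_force": force on the tool from outside, world axes, zero at the start; "torque": the same for the moment, N m; "gripper_width": opening from 0.0 (shut) to 1.0 (fully open); "grasp_force": force on a finger pad.
Only numpy, scipy, OpenCV 4.12 (cv2) and the standard library are available. Lean on these libraries where they do the work, as an engineer would, in place of code of your own. Each camera call takes 0.05 s, during which the arm holds its last target. There are 200 camera calls.

## Task

Set up the blue cut-off jig: first flip its red stop right down onto the fence, then push the brass bar along its channel until its end touches the stop. Then turn the hold-down thumbscrew clockwise until it bottoms and back it off a quarter of a turn, so that the bar can still be fed by hand. Leave the bar against the lowered stop and do not disturb the bottle, the dish or the reel.

Things in the scene. Friction and masses are not known exactly. Their poses are not given: they have to be found in the camera images.
- jig: blue cut-off jig, plate 74 x 150 x 18 mm, screwed down. Origin under it; +y is the way the bar is fed (away from the robot), +x the fence side (robot's right), z up; plate x -37..37, y -85..65 mm, top z = 18 mm. Channel 14 mm wide along y at x = 0 between a fence (x 7..16 mm) and a front rail, both 5 mm high. A bridge (x -32..32, y 1..19, top z = 41 mm) clears the bar and holds the thumbscrew
- flip_stop (a joint): red bar 56 x 12 x 8 mm on a hinge parallel to the jig's y. 0 = down across the fence, its steel nose in the channel (red bar from x = 29 to -27 mm, top at z = 35 mm); 1.57 = upright (end at z = 87 mm). It starts up, leaning back to +x (1.6 to 1.82; at most 1.85). Stiff: it stays where left and must be pushed all the way down (about 1 N at the free end)
- stop_hinge (a point): the flip stop's hinge axis, fixed on the jig at (29, 51, 31) mm of its frame
- stop_tip (a point): point on the flip stop 6 mm short of its free end, on the face that is the top when it is down (the face towards +x when it is up)
- bar: square brass bar 12 x 90 x 12 mm, about 0.11 kg, loose, lying in the channel along the jig's y with 1 mm of play on either side; origin at the centre of its underside. It stands 7 mm above the fence and the front rail. Gauged, its origin is at y = 0 of the jig; it starts 15 to 32 mm short of that
- bar_head (a point): centre of the bar's +y end face, which has to touch the stop's nose (the nose's face is at y = 45 mm of the jig)
- bar_tail (a point): centre of the bar's -y end face, where it can be pushed
- hold_screw (a joint): hold-down thumbscrew on the bridge, upright axis, with a crank arm and an upright black finger peg. 0 = bottomed (hard stop; the peg then points 110 degrees anticlockwise from the jig's +x, seen from above); grows as it is backed off (anticlockwise), up to 2.9; starts at 0.9 to 2.2. It does not rise visibly. Turns with about 2 N at the peg and stays where left
- screw_axis (a point): point on the thumbscrew's axis, on the jig at (0, 10, 54) mm of its frame: the height of the crank arm's top
- peg (a point): centre of the finger peg: round, 10 mm across, 24 mm tall (from z = 54 to 78 mm of the jig), 32 mm from the screw's axis; it turns with the screw
- bottle: white dropper bottle with a green cap, 25 x 25 x 58 mm, bystander; origin under it
- dish: blue bottle cap used as a dish, 37 x 37 x 22 mm, bystander; origin under it
- reel: thread reel with dark wooden ends, 34 x 34 x 54 mm, bystander; origin under it
- charcoal: round mottled brown charcoal soldering block, 116 mm across, 16 mm thick, fixed, out of the way on the other side of the wooden bench pin; origin under it

How it is judged:
By the outcome, as a careful person would: the job done as asked, in the order asked, and still so for the second after the job is handed in, with the robot touching nothing.
It also fails if it takes over 58 s, if anything falls off the work surface, if the arm or the gripper's body presses on something with over 40 N, if the wrist force passes 120 N, or if a joint passes its speed limit or range.

## Working session

There is one attempt and no reset: what is moved stays moved. The work goes in short steps, Python scripts to look and compute and a tool call to move; the robot and the scene stay as the last step left them, time stands still between calls to the robot, and variables do not carry over. Pictures are saved under pics/ and viewed, at most 10 in all, crops included, and the job is handed in when it is done.

Besides the shell and the picture viewer there is one more tool, called after ">>>" as name(argument=value, ...), one argument or row to a line, values as JSON. drive_tool: Moves the arm, as the interface text tells. Its arguments: {"type":"object","properties":{"increments":{"type":"array","items":{"type":"object","properties":{"claw":{"type":"number"},"dx":{"type":"number"},"dy":{"type":"number"},"dz":{"type":"number"},"wx":{"type":"number"},"wy":{"type":"number"},"wz":{"type":"number"}}}},"newtons":{"type":"number"}},"required":["increments"]}

```bash
mkdir -p pics; cat > h.py <<'E'
from station import *
import numpy as np, cv2
def snap(n,f):
    im,d=read_camera(n); cv2.imwrite(f'pics/{f}.png',im[:,:,::-1]); np.save(f'pics/{f}.npy',d); return im,d
def px(n,d,u,v,z=None):
    c=calibration(n);K=np.array(c['intrinsics']);R=np.array(c['R']);t=np.array(c['t'])
    r=np.linalg.inv(K)@[u,v,1]
    if z is None:
        return R.T@(r*np.median(d[v-1:v+2,u-1:u+2])-t)
    o=-R.T@t; w=R.T@r; return o+w*(z-o[2])/w[2]
def proj(n,X):
    c=calibration(n);p=np.array(c['intrinsics'])@(np.array(c['R'])@X+np.array(c['t']));return p[:2]/p[2]
E
python3 - <<'E'
from h import *
snap('scene','s0');snap('top','t0');print(get_obs())
E
```

```text
{'t': 0.1, 'q': array([-1.24911114,  0.47770725,  0.02232607,  1.5563678 , -0.01152099,
        1.10926685, -0.08313507]), 'joint_vel': array([-0.00155367, -0.00188622,  0.00120594, -0.0030665 ,  0.00075355,
        0.00055648, -0.00119761]), 'joint_torque': array([ 4.14787602e-03, -5.97762036e+01,  1.61356017e+00, -2.81952775e+01,
        1.28882317e-02,  5.01386632e-03,  2.33051389e-05]), 'eef_pos': array([0.28104377, 0.61316777, 0.25542296]), 'tool_rot': array([-1.28103590e-04,  2.13247225e-01,  9.76997934e-01, -8.00706790e-04]), 'contact_force': array([ 0.46599185, -0.06209745,  0.10379334]), 'torque': array([0.01665021, 0.02811712, 0.02199548]), 'grasp_force': 0.0, 'gripper_width': 1.001267419288736}
```

View pics/s0.png

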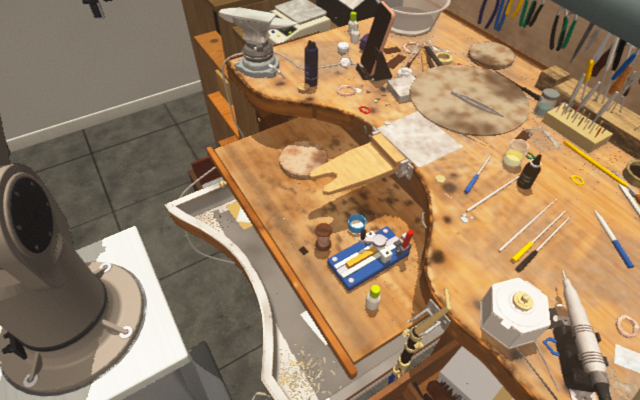

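View pics/t0.png

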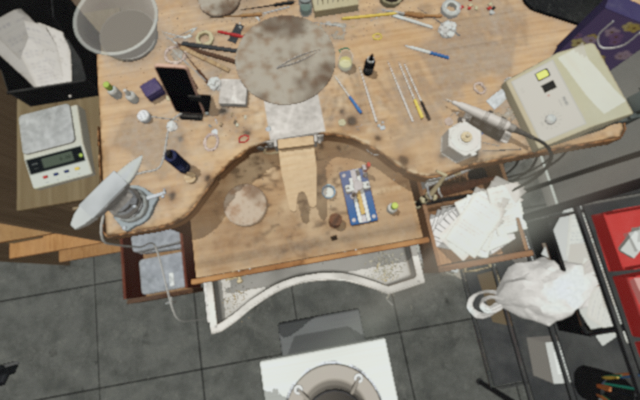

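```bash
python3 - <<'E'
import cv2,numpy as np
a=cv2.imread('pics/s0.png')[215:325,305:435];b=cv2.imread('pics/t0.png')[155:235,315:415]
a=cv2.resize(a,None,fx=6,fy=6,interpolation=cv2.INTER_CUBIC)[:600];b=cv2.resize(b,None,fx=7,fy=7,interpolation=cv2.INTER_CUBIC)
cv2.imwrite('pics/s0c.png',a);cv2.imwrite('pics/t0c.png',b)
E
```

```text
(no output)
```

View pics/s0c.png

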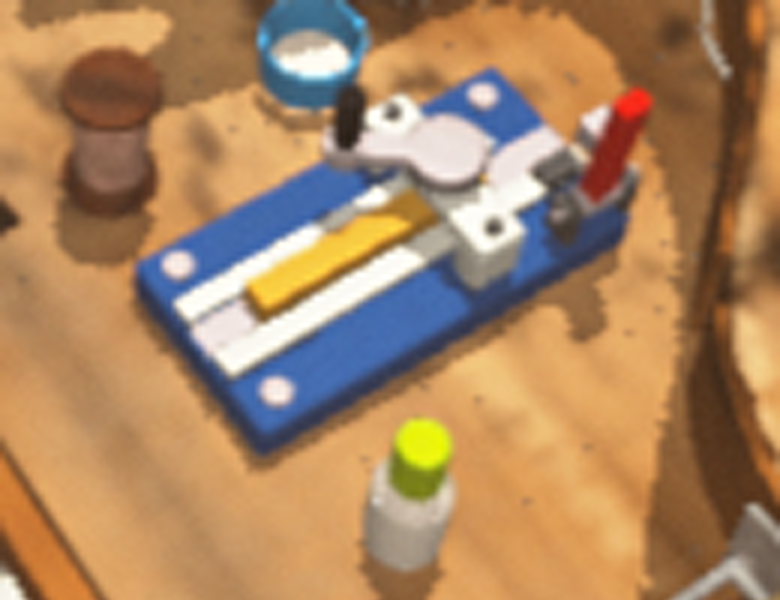

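View pics/t0c.png

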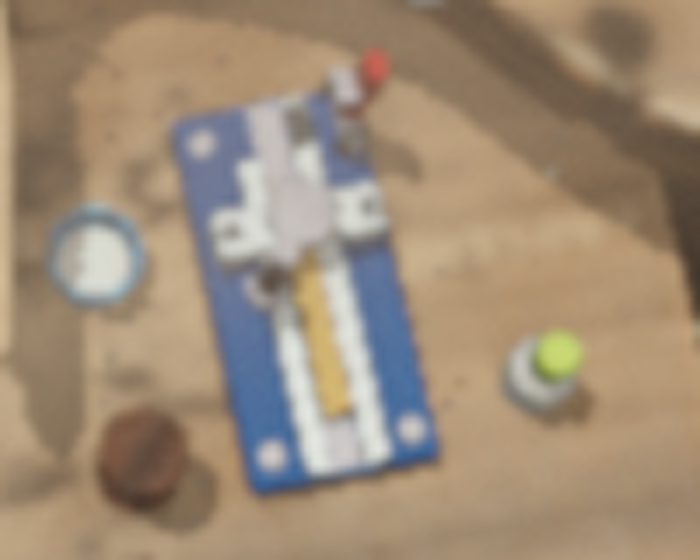

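```bash
cat >> h.py <<'E'
def S(u,v): return (305+(u+.5)/6-.5,215+(v+.5)/6-.5)
def T(u,v): return (315+(u+.5)/7-.5,155+(v+.5)/7-.5)
E
python3 - <<'E'
from h import *
from scipy.optimize import least_squares
J=np.array([[-37,-85],[37,-85],[-37,65],[37,65]])/1e3
s=[S(*p) for p in [(140,263),(262,440),(490,70),(632,222)]]
t=[T(*p) for p in [(255,490),(438,458),(175,122)]]
ds=np.load('pics/s0.npy');dt=np.load('pics/t0.npy')
def X(p,z,P): 
    c,sn=np.cos(P[2]),np.sin(P[2]); return np.array([P[0]+c*p[0]-sn*p[1],P[1]+sn*p[0]+c*p[1],z])
def r(P,w):
    o=[]
    if 's' in w: o+=[proj('scene',X(j,.018,P))-q for j,q in zip(J,s)]
    if 't' in w: o+=[proj('top',X(j,.018,P))-q for j,q in zip(J,t)]
    return np.ravel(o)
for w in ['s','t','st']:
    f=least_squares(r,[.6,-.1,-1.57],args=(w,));print(w,f.x,f.fun.round(1))
P=f.x
def inv(w):
    c,sn=np.cos(P[2]),np.sin(P[2]);d=w[:2]-P[:2];return np.r_[c*d[0]+sn*d[1],-sn*d[0]+c*d[1],w[2]]*1e3
for n,z,q in [('peg top',.078,S(350,92)),('bar tail top',.030,S(257,298)),('jigbolt nearR',.018,S(277,390))]:
    print(n,inv(px('scene',ds,*q,z)).round(1))
for n,z,q in [('peg top',.078,T(270,275)),('bar tail top',.030,T(337,412)),('red tip',.085,T(375,68)),('bottle',.058,T(560,352)),('dish',.022,T(97,256)),('reel',.054,T(143,458))]:
    w=px('top',dt,*q,z);print(n,inv(w).round(1),w.round(3))
for q in [S(310,50),S(110,85),S(422,440),S(632,100)]:
    u,v=map(round,q);w=px('scene',ds,u,v);print(inv(w).round(1),w.round(3))
for a in range(2):print(calibration(['scene','top'][a])['t'])
w=px('top',dt,*map(round,T(300,180)));print(w)
E
```

```text
s [ 0.52966523 -0.16603594 -1.55333264] [-1.7  0.5  0.1  0.2  0.8 -0.6  0.8 -0.3]
t [ 0.52719703 -0.16529322 -1.56544772] [-0.5  0.5  0.7  0.1 -0.2 -0.6]
st [ 0.52896275 -0.16584144 -1.5568729 ] [-2.1  0.4 -0.4  0.2  0.6 -0.5  0.5 -0.1 -0.2 -0.1  1.  -0.8 -0.3 -1.1]
peg top [-22.1 -13.7  78. ]
bar tail top [  0.7 -61.4  30. ]
jigbolt nearR [ 25.5 -70.3  18. ]
peg top [-22.4 -17.6  78. ] [ 0.511 -0.144  0.078]
bar tail top [ -1.8 -63.9  30. ] [ 0.465 -0.165  0.03 ]
red tip [30.6 49.5 85. ] [ 0.579 -0.196  0.085]
bottle [ 78.6 -61.8  58. ] [ 0.468 -0.245  0.058]
dish [-77.6  14.   22. ] [ 0.542 -0.088  0.022]
reel [-78.8 -70.8  54. ] [ 0.457 -0.088  0.054]
[-81.8  19.8   8.8] [ 0.548 -0.084  0.009]
[-77.2 -66.4  55.3] [ 0.461 -0.09   0.055]
[ 78.9 -60.3  59.9] [ 0.47  -0.246  0.06 ]
[31.1 53.1 87.9] [ 0.582 -0.196  0.088]
[-0.43073161  0.22676532  0.73700344]
[0.05225998 0.53010886 0.8962412 ]
[ 0.5516175  -0.16504883  0.05074246]
```

```bash
cat >> h.py <<'E'
P=np.array([0.5280,-0.1657,-1.5580])
def jw(x,y,z):
    c,s=np.cos(P[2]),np.sin(P[2]);x,y,z=x/1e3,y/1e3,z/1e3
    return np.array([P[0]+c*x-s*y,P[1]+s*x+c*y,z])
def wj(w):
    c,s=np.cos(P[2]),np.sin(P[2]);d=w[:2]-P[:2];return np.r_[c*d[0]+s*d[1],-s*d[0]+c*d[1],w[2]]*1e3
def tool(target=None,yaw=None):
    from scipy.spatial.transform import Rotation as Ro
    o=get_obs();q=o['tool_rot'];R=Ro.from_quat([*q[1:],q[0]]).as_matrix()
    print('jig',wj(o['eef_pos']).round(1),'tooly deg',np.degrees(np.arctan2(R[1,1],R[0,1])).round(1),'tilt',R[:,2].round(3),'F',o['contact_force'].round(1),'q',o['q'].round(2),'t',o['t'])
    if target is not None: print('tool delta mm',(R.T@(target-o['eef_pos'])*1e3).round(1))
E
python3 - <<'E'
from h import *
import station
print({k:getattr(station,k) for k in dir(station) if 'over' in k.lower()})
tool(jw(60,51,260))
dt=np.load('pics/t0.npy')
for u,v in [(300,185),(245,205),(300,110),(250,145),(420,190),(178,160),(400,150),(230,170),(330,140),(290,60)]: print((u,v),px('top',dt,u,v).round(3))
E
```

```text
{'finger_overhang': 0.025}
jig [-782.  -237.   255.4] tooly deg 65.4 tilt [-0.001 -0.002 -1.   ] F [ 0.5 -0.1  0.1] q [-1.25  0.48  0.02  1.56 -0.01  1.11 -0.08] t 0.1
tool delta mm [-620.8 -637.5   -3.5]
(300, 185) [ 0.551 -0.015  0.102]
(245, 205) [0.545 0.139 0.015]
(300, 110) [ 0.741 -0.048  0.12 ]
(250, 145) [0.67  0.09  0.119]
(420, 190) [ 0.521 -0.364 -0.078]
(178, 160) [0.632 0.246 0.196]
(400, 150) [ 0.591 -0.274  0.121]
(230, 170) [0.627 0.154 0.083]
(330, 140) [ 0.662 -0.113  0.081]
(290, 60) [ 0.845 -0.043  0.182]
```

```bash
python3 - <<'E'
from h import *
H=np.full((20,24),-9.)  # x .48+.. , y
for n,f in [('scene','s0'),('top','t0')]:
    d=np.load(f'pics/{f}.npy');c=calibration(n);v,u=np.mgrid[0:400,0:640]
    r=np.stack([u,v,np.ones_like(u)],-1)@np.linalg.inv(np.array(c['intrinsics'])).T*d[...,None]
    W=(r-np.array(c['t']))@np.array(c['R'])
    m=d>0
    i=((W[...,0]-.46)/.0125).astype(int);j=((-W[...,1]-.0)/.0125).astype(int)
    m&=(W[...,0]>.46)&(W[...,1]<0)&(i<20)&(j<24)
    np.maximum.at(H,(i[m],j[m]),W[...,2][m])
print('cols -y:',(np.arange(24)*12.5).astype(int))
for k in range(20):print(f'{.46+k*.0125:.3f}',' '.join('%4d'%(h*1000) if h>-5 else '  --' for h in H[k]))
E
```

```text
cols -y: [  0  12  25  37  50  62  75  87 100 112 125 137 150 162 175 187 200 212
 225 237 250 262 275 287]
0.460    4    4    3    4    5   54   57   57   57    3   22   22   32   32   26   23   19    3   56   62   61    4    3    5
0.473    4    3    3    3    3    3   57   57   53    3   21   21   32   34   26   21   22    6   35   61   60    4    4    4
0.485    4    3  102  102    4    4    4    4    5    3   21   22   32   33   27   22   19    3    2    4    5    4    4    3
0.498    4    4  103  103    3    3    5    3    3    4   21   79   54   33   25   22   20    4    3    3    3    3    4    3
0.510  103   88  104  105  101    4    2    4    3    3   21   81   81   35   27   22   19    4    3    4    4    4    4  116
0.522  104  106  104  104  103   24   27   24   25    3   43   56   57   57   56   44   21    3    3    4    4    4  121  122
0.535  105  106  106  106  104   25   12   11   24    2   45   46   57   58   57   47   19    3    4    4    3  120  123  123
0.547  106  107  107  107  107   25   24   26   24    4   19   38   56   56   38   42   20    4    3    4  122
[... 827 characters left out ...]
    4    3  121  122  123  123  123  124  123  123  123  123  124  123
0.647  125  126  125  125  126  125  124    5    5  122  121  122  123  123  123  123  124  123  126  125  124  123  123  124
0.660  126  125  126  125  126  125  125  121  122  123  123  124  124  125  126  124  123  123  126  127  124  123  125  123
0.673  123  124  124  124  123  123  123  124  124  124  123  126  124  123  123  123  122  123  128  124  123  123  123  123
0.685  124  123  124  123  124  124  123  124  123  123  125  126  126  123  124  123  125  124  127  125  124  123  123  123
0.698  124  123  123  123  123  123  124  124  124  124  124  125  123  123  123  131  130  123  128  125  124  124  123  123
```

>>> drive_tool(
  increments=[
    {"dx": -0.031, "dy": -0.0315, "claw": 0.0},
    {"dx": -0.031, "dy": -0.0315},
    {"dx": -0.031, "dy": -0.0315},
    {"dx": -0.031, "dy": -0.0315},
    {"dx": -0.031, "dy": -0.0315},
    {"dx": -0.031, "dy": -0.0315},
    {"dx": -0.031, "dy": -0.0315},
    {"dx": -0.031, "dy": -0.0315},
    {"dx": -0.031, "dy": -0.0315},
    {"dx": -0.031, "dy": -0.0315},
    {"dx": -0.031, "dy": -0.0315},
    {"dx": -0.031, "dy": -0.0315},
    {"dx": -0.031, "dy": -0.0315},
    {"dx": -0.031, "dy": -0.0315},
    {"dx": -0.031, "dy": -0.0315},
    {"dx": -0.031, "dy": -0.0315},
    {"dx": -0.031, "dy": -0.0315},
    {"dx": -0.031, "dy": -0.0315},
    {"dx": -0.031, "dy": -0.0315},
    {"dx": -0.031, "dy": -0.0315},
  ],
)

```text
schema error: expected keys claw, dx, dy, dz, wx, wy, wz
```

>>> drive_tool(
  increments=[
    {"wz": 10},
    {"wz": 10},
    {"wz": 10},
    {"wz": 10},
    {"wz": 10},
    {"wz": 10},
    {"wz": 4.6},
    {},
  ],
)

```text
schema error: expected keys claw, dx, dy, dz, wx, wy, wz
```

```bash
python3 - <<'E'
from h import *
tool(jw(60,51,120))
E
```

```text
jig [-782.  -237.   255.4] tooly deg 65.4 tilt [-0.001 -0.002 -1.   ] F [ 0.5 -0.1  0.1] q [-1.25  0.48  0.02  1.56 -0.01  1.11 -0.08] t 0.1
tool delta mm [-620.8 -637.3  136.5]
```

>>> drive_tool(
  increments=[
    {"claw": 0, "dx": -0.03, "dy": -0.031, "dz": 0, "wx": 0, "wy": 0, "wz": 1},
    {"claw": 0, "dx": -0.03, "dy": -0.031, "dz": 0, "wx": 0, "wy": 0, "wz": 0},
    {"claw": 0, "dx": -0.03, "dy": -0.031, "dz": 0, "wx": 0, "wy": 0, "wz": 0},
    {"claw": 0, "dx": -0.03, "dy": -0.031, "dz": 0, "wx": 0, "wy": 0, "wz": 0},
    {"claw": 0, "dx": -0.03, "dy": -0.031, "dz": 0, "wx": 0, "wy": 0, "wz": 0},
    {"claw": 0, "dx": -0.03, "dy": -0.031, "dz": 0, "wx": 0, "wy": 0, "wz": 0},
    {"claw": 0, "dx": -0.03, "dy": -0.031, "dz": 0, "wx": 0, "wy": 0, "wz": 0},
    {"claw": 0, "dx": -0.03, "dy": -0.031, "dz": 0, "wx": 0, "wy": 0, "wz": 0},
    {"claw": 0, "dx": -0.03, "dy": -0.031, "dz": 0, "wx": 0, "wy": 0, "wz": 0},
    {"claw": 0, "dx": -0.03, "dy": -0.031, "dz": 0, "wx": 0, "wy": 0, "wz": 0},
    {"claw": 0, "dx": -0.03, "dy": -0.031, "dz": 0, "wx": 0, "wy": 0, "wz": 0},
    {"claw": 0, "dx": -0.03, "dy": -0.031, "dz": 0, "wx": 0, "wy": 0, "wz": 0},
    {"claw": 0, "dx": -0.03, "dy": -0.031, "dz": 0, "wx": 0, "wy": 0, "wz": 0},
    {"claw": 0, "dx": -0.03, "dy": -0.031, "dz": 0, "wx": 0, "wy": 0, "wz": 0},
    {"claw": 0, "dx": -0.03, "dy": -0.031, "dz": 0, "wx": 0, "wy": 0, "wz": 0},
    {"claw": 0, "dx": -0.03, "dy": -0.031, "dz": 0, "wx": 0, "wy": 0, "wz": 0},
    {"claw": 0, "dx": -0.03, "dy": -0.031, "dz": 0, "wx": 0, "wy": 0, "wz": 0},
    {"claw": 0, "dx": -0.03, "dy": -0.031, "dz": 0, "wx": 0, "wy": 0, "wz": 0},
    {"claw": 0, "dx": 0, "dy": 0, "dz": 0, "wx": 0, "wy": 0, "wz": 9.5},
    {"claw": 0, "dx": 0, "dy": 0, "dz": 0, "wx": 0, "wy": 0, "wz": 9},
  ],
)

```text
t: 2.6
eef_pos: [0.5272, -0.1236, 0.2559]
tool_rot: [-0.0, 0.379, 0.925, -0.0]
contact_force: [0.2, 0.4, 0.3]
gripper_width: -0.006
grasp_force: 0.0
```

```bash
python3 - <<'E'
from h import *
tool(jw(50,26,97))
E
```

```text
jig [-42.1  -0.3 255.9] tooly deg 45.5 tilt [-0.001 -0.    -1.   ] F [0.2 0.4 0.3] q [-0.31  0.28  0.52  1.9  -0.16  1.    1.07] t 2.6
tool delta mm [-84.  -46.1 158.9]
```

>>> drive_tool(
  increments=[
    {"claw": 0, "dx": -0.028, "dy": -0.0155, "dz": 0, "wx": 0, "wy": 0, "wz": 0},
    {"claw": 0, "dx": -0.028, "dy": -0.0155, "dz": 0, "wx": 0, "wy": 0, "wz": 0},
    {"claw": 0, "dx": -0.028, "dy": -0.0155, "dz": 0, "wx": 0, "wy": 0, "wz": 0},
    {"claw": 0, "dx": 0, "dy": 0, "dz": 0.04, "wx": 0, "wy": 0, "wz": 0},
    {"claw": 0, "dx": 0, "dy": 0, "dz": 0.04, "wx": 0, "wy": 0, "wz": 0},
    {"claw": 0, "dx": 0, "dy": 0, "dz": 0.03, "wx": 0, "wy": 0, "wz": 0},
    {"claw": 0, "dx": 0, "dy": 0, "dz": 0, "wx": 0, "wy": 0, "wz": 0},
  ],
)

```text
t: 3.48
eef_pos: [0.5537, -0.2139, 0.144]
tool_rot: [-0.003, 0.376, 0.927, -0.0]
contact_force: [0.2, 0.1, 0.1]
gripper_width: -0.002
grasp_force: 0.0
```

```bash
python3 - <<'E'
from h import *
tool(jw(50,26,97))
a,_=snap('scene','s1')
c=a[205:305,325:455,::-1]
cv2.imwrite('pics/s1c.png',cv2.resize(c,None,fx=6,fy=6,interpolation=cv2.INTER_CUBIC))
E
```

```text
jig [ 48.5  25.1 144. ] tooly deg 45.9 tilt [-0.005  0.001 -1.   ] F [0.2 0.1 0.1] q [-0.09  0.51  0.48  1.88 -0.31  0.83  1.34] t 3.475
tool delta mm [-1.9 -0.2 47. ]
```

View pics/s1c.png

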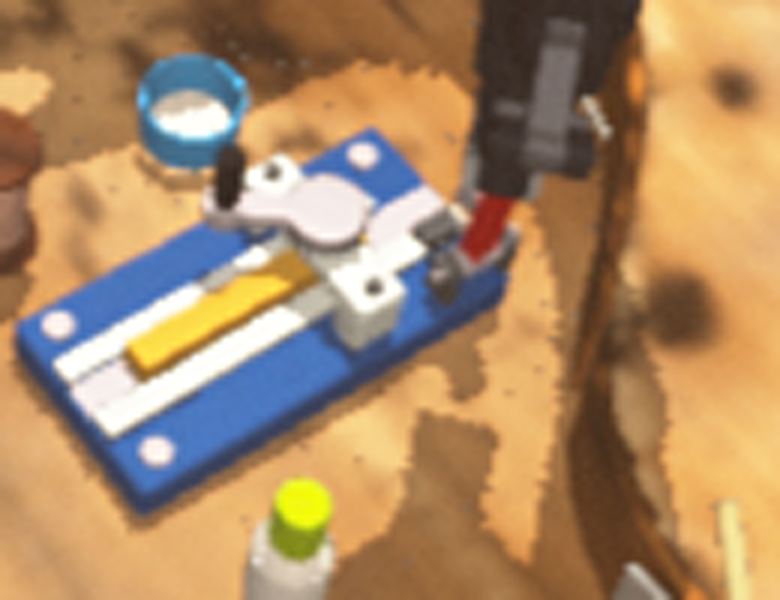

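>>> drive_tool(
  increments=[
    {"claw": 0, "dx": 0, "dy": 0, "dz": 0.02, "wx": 0, "wy": 0, "wz": 0},
    {"claw": 0, "dx": 0, "dy": 0, "dz": 0.015, "wx": 0, "wy": 0, "wz": 0},
    {"claw": 0, "dx": 0, "dy": 0, "dz": 0.011, "wx": 0, "wy": 0, "wz": 0},
    {"claw": 0, "dx": 0, "dy": 0, "dz": 0, "wx": 0, "wy": 0, "wz": 0},
  ],
)

```text
t: 4.03
eef_pos: [0.5548, -0.2144, 0.0993]
tool_rot: [-0.001, 0.376, 0.927, -0.0]
contact_force: [0.3, -0.6, -0.3]
gripper_width: 0.002
grasp_force: 0.0
```

>>> drive_tool(
  increments=[
    {"claw": 0, "dx": 0.0035, "dy": 0.0035, "dz": 0, "wx": 0, "wy": 0, "wz": 0},
    {"claw": 0, "dx": 0.0035, "dy": 0.0035, "dz": 0, "wx": 0, "wy": 0, "wz": 0},
    {"claw": 0, "dx": 0.0, "dy": 0.005, "dz": 0, "wx": 0, "wy": 0, "wz": 0},
    {"claw": 0, "dx": 0.0, "dy": 0.005, "dz": 0, "wx": 0, "wy": 0, "wz": 0},
  ],
)

```text
t: 4.53
eef_pos: [0.562, -0.1972, 0.1004]
tool_rot: [-0.001, 0.375, 0.927, -0.0]
contact_force: [-5.4, -0.3, 4.2]
gripper_width: -0.002
grasp_force: 3.1
```

>>> drive_tool(
  increments=[
    {"claw": 0, "dx": 0, "dy": -0.01, "dz": 0, "wx": 0, "wy": 0, "wz": 0},
    {"claw": 0, "dx": -0.004, "dy": -0.01, "dz": 0, "wx": 0, "wy": 0, "wz": 0},
    {"claw": 0, "dx": -0.005, "dy": 0, "dz": 0, "wx": 0, "wy": 0, "wz": 0},
    {"claw": 0, "dx": 0, "dy": 0, "dz": 0, "wx": 0, "wy": 0, "wz": 0},
  ],
)

```text
t: 5.03
eef_pos: [0.5553, -0.2189, 0.1004]
tool_rot: [0.0, 0.376, 0.927, 0.0]
contact_force: [-0.4, -0.6, -0.3]
gripper_width: -0.002
grasp_force: 0.0
```

```bash
python3 - <<'E'
from h import *
tool(jw(50,26,97))
E
```

```text
jig [ 53.5  26.6 100.4] tooly deg 45.8 tilt [ 0.001 -0.    -1.   ] F [-0.4 -0.6 -0.3] q [-0.06  0.58  0.44  1.89 -0.35  0.75  1.38] t 5.025
tool delta mm [2.9 2.1 3.4]
```

>>> drive_tool(
  increments=[
    {"claw": 0, "dx": 0, "dy": 0.004, "dz": 0.004, "wx": 0, "wy": 0, "wz": 0},
    {"claw": 0, "dx": 0, "dy": 0.004, "dz": 0, "wx": 0, "wy": 0, "wz": 0},
    {"claw": 0, "dx": 0, "dy": 0.004, "dz": 0, "wx": 0, "wy": 0, "wz": 0},
    {"claw": 0, "dx": 0, "dy": 0.003, "dz": 0, "wx": 0, "wy": 0, "wz": 0},
  ],
)

```text
t: 5.52
eef_pos: [0.5654, -0.207, 0.0962]
tool_rot: [-0.0, 0.375, 0.927, -0.0]
contact_force: [-2.6, -1.2, 0.9]
gripper_width: 0.001
grasp_force: 1.1
```

>>> drive_tool(
  increments=[
    {"claw": 0, "dx": 0.0015, "dy": 0.004, "dz": 0, "wx": 0, "wy": 0, "wz": 0},
    {"claw": 0, "dx": 0.0015, "dy": 0.004, "dz": 0, "wx": 0, "wy": 0, "wz": 0},
  ],
)

```text
t: 5.78
eef_pos: [0.567, -0.1996, 0.0958]
tool_rot: [-0.002, 0.376, 0.927, -0.0]
contact_force: [-4.7, -1.0, 1.3]
gripper_width: 0.001
grasp_force: 2.0
```

>>> drive_tool(
  increments=[
    {"claw": 0, "dx": 0.003, "dy": 0.003, "dz": 0, "wx": 0, "wy": 0, "wz": 0},
    {"claw": 0, "dx": 0.003, "dy": 0.003, "dz": 0, "wx": 0, "wy": 0, "wz": 0},
  ],
)

```text
t: 6.02
eef_pos: [0.5687, -0.1908, 0.0963]
tool_rot: [0.0, 0.376, 0.927, 0.0]
contact_force: [-0.1, -1.0, 0.1]
gripper_width: -0.003
grasp_force: 0.6
```

```bash
python3 - <<'E'
from h import *
tool(jw(50,26,97))
a,_=snap('scene','s2')
c=a[205:305,325:455,::-1]
cv2.imwrite('pics/s2c.png',cv2.resize(c,None,fx=6,fy=6,interpolation=cv2.INTER_CUBIC))
E
```

```text
jig [25.6 40.4 96.3] tooly deg 45.9 tilt [ 0. -0. -1.] F [-0.1 -1.   0.1] q [-0.11  0.59  0.44  1.89 -0.36  0.74  1.33] t 6.025
tool delta mm [ -7.  -27.4  -0.8]
```

View pics/s2c.png

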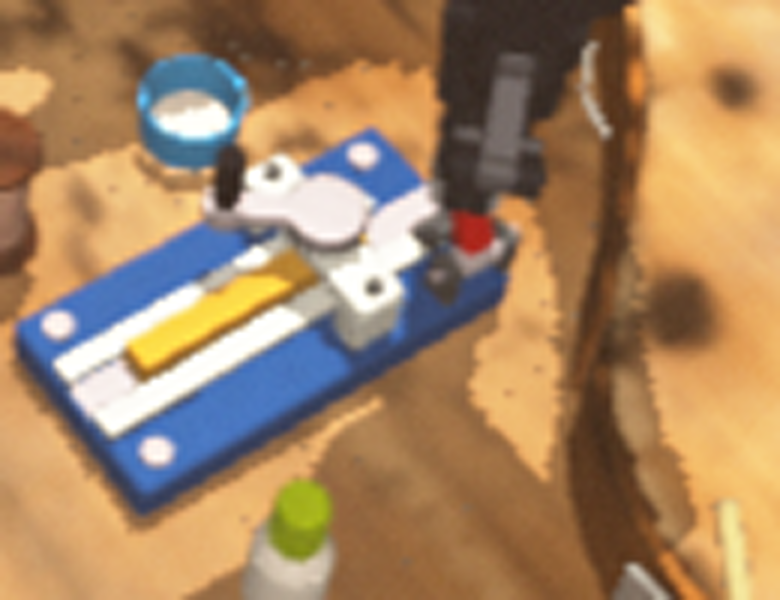

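>>> drive_tool(
  increments=[
    {"claw": 0, "dx": 0.0042, "dy": 0.0042, "dz": 0.003, "wx": 0, "wy": 0, "wz": 0},
    {"claw": 0, "dx": 0.0042, "dy": 0.0042, "dz": 0.003, "wx": 0, "wy": 0, "wz": 0},
    {"claw": 0, "dx": 0.0032, "dy": 0.0032, "dz": 0.0035, "wx": 0, "wy": 0, "wz": 0},
    {"claw": 0, "dx": 0.0032, "dy": 0.0032, "dz": 0.0035, "wx": 0, "wy": 0, "wz": 0},
  ],
)

```text
t: 6.58
eef_pos: [0.5686, -0.1697, 0.0831]
tool_rot: [0.0, 0.375, 0.927, 0.0]
contact_force: [0.6, -0.6, -0.2]
gripper_width: 0.002
grasp_force: 0.2
```

>>> drive_tool(
  increments=[
    {"claw": 0, "dx": 0.0028, "dy": 0.0028, "dz": 0.0045, "wx": 0, "wy": 0, "wz": 0},
    {"claw": 0, "dx": 0.0028, "dy": 0.0028, "dz": 0.0045, "wx": 0, "wy": 0, "wz": 0},
    {"claw": 0, "dx": 0.0025, "dy": 0.0025, "dz": 0.0045, "wx": 0, "wy": 0, "wz": 0},
    {"claw": 0, "dx": 0.0025, "dy": 0.0025, "dz": 0.0035, "wx": 0, "wy": 0, "wz": 0},
  ],
)

```text
t: 7.08
eef_pos: [0.5679, -0.155, 0.0659]
tool_rot: [-0.0, 0.376, 0.927, -0.0]
contact_force: [0.7, -0.5, 0.0]
gripper_width: -0.004
grasp_force: 0.2
```

```bash
python3 - <<'E'
from h import *
tool(jw(-13,43,60))
E
```

```text
jig [-10.2  40.   65.9] tooly deg 45.9 tilt [-0.  0. -1.] F [ 0.7 -0.5  0. ] q [-0.15  0.62  0.41  1.93 -0.38  0.68  1.3 ] t 7.075
tool delta mm [-0.1  4.1  5.9]
```

>>> drive_tool(
  increments=[
    {"claw": 0, "dx": 0, "dy": 0.004, "dz": 0.003, "wx": 0, "wy": 0, "wz": 0},
    {"claw": 0, "dx": 0, "dy": 0, "dz": 0.003, "wx": 0, "wy": 0, "wz": 0},
    {"claw": 0, "dx": 0, "dy": 0, "dz": 0, "wx": 0, "wy": 0, "wz": 0},
  ],
)

```text
t: 7.45
eef_pos: [0.571, -0.1521, 0.0602]
tool_rot: [0.0, 0.376, 0.927, 0.0]
contact_force: [0.6, -1.2, 0.6]
gripper_width: -0.002
grasp_force: 0.0
```

>>> drive_tool(
  increments=[
    {"claw": 0, "dx": 0, "dy": 0, "dz": 0.001, "wx": 0, "wy": 0, "wz": 0},
    {"claw": 0, "dx": 0, "dy": 0, "dz": 0.001, "wx": 0, "wy": 0, "wz": 0},
  ],
)

```text
t: 7.7
eef_pos: [0.5711, -0.1523, 0.0595]
tool_rot: [0.0, 0.376, 0.927, 0.001]
contact_force: [-4.4, 3.4, 16.9]
gripper_width: -0.002
grasp_force: 8.5
```

```bash
python3 - <<'E'
from h import *
tool(jw(0,-72,150))
a,_=snap('scene','s3')
c=a[205:305,325:455,::-1]
cv2.imwrite('pics/s3c.png',cv2.resize(c,None,fx=6,fy=6,interpolation=cv2.INTER_CUBIC))
E
```

```text
jig [-12.9  43.3  59.5] tooly deg 45.9 tilt [ 0.001  0.001 -1.   ] F [-4.4  3.4 16.9] q [-0.15  0.63  0.41  1.92 -0.39  0.67  1.3 ] t 7.7
tool delta mm [ 72.6 -90.4 -90.6]
```

View pics/s3c.png

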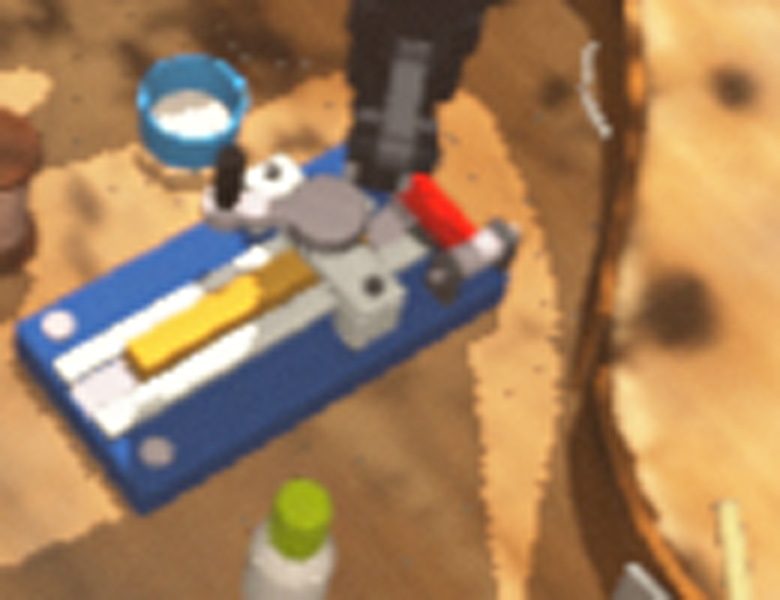

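>>> drive_tool(
  increments=[
    {"claw": 0, "dx": 0, "dy": 0, "dz": -0.03, "wx": 0, "wy": 0, "wz": 0},
    {"claw": 0, "dx": 0, "dy": 0, "dz": -0.03, "wx": 0, "wy": 0, "wz": 0},
    {"claw": 0, "dx": 0, "dy": 0, "dz": -0.03, "wx": 0, "wy": 0, "wz": 0},
    {"claw": 0, "dx": 0.024, "dy": -0.03, "dz": 0, "wx": 0, "wy": 0, "wz": 0},
    {"claw": 0, "dx": 0.024, "dy": -0.03, "dz": 0, "wx": 0, "wy": 0, "wz": 0},
    {"claw": 0, "dx": 0.024, "dy": -0.03, "dz": 0, "wx": 0, "wy": 0, "wz": 0},
    {"claw": 0, "dx": 0, "dy": 0, "dz": 0, "wx": 0, "wy": 0, "wz": -9},
    {"claw": 0, "dx": 0, "dy": 0, "dz": 0, "wx": 0, "wy": 0, "wz": -9},
    {"claw": 0, "dx": 0, "dy": 0, "dz": 0, "wx": 0, "wy": 0, "wz": -9},
    {"claw": 0, "dx": 0, "dy": 0, "dz": 0, "wx": 0, "wy": 0, "wz": -9},
    {"claw": 0, "dx": 0, "dy": 0, "dz": 0, "wx": 0, "wy": 0, "wz": -9},
    {"claw": 0, "dx": 0, "dy": 0, "dz": 0, "wx": 0, "wy": 0, "wz": 0},
  ],
)

```text
t: 9.25
eef_pos: [0.4562, -0.1672, 0.1483]
tool_rot: [0.0, -0.007, 1.0, 0.0]
contact_force: [-0.2, -0.4, -0.1]
gripper_width: -0.0
grasp_force: 0.0
```

```bash
python3 - <<'E'
from h import *
tool(jw(0,-82,51))
a,_=snap('scene','s4')
c=a[205:305,325:455,::-1]
cv2.imwrite('pics/s4c.png',cv2.resize(c,None,fx=6,fy=6,interpolation=cv2.INTER_CUBIC))
E
```

```text
jig [  0.5 -71.8 148.3] tooly deg 90.8 tilt [ 0.  0. -1.] F [-0.2 -0.4 -0.1] q [-0.06  0.32  0.33  2.12 -0.16  0.72  1.96] t 9.25
tool delta mm [10.2  0.5 97.3]
```

View pics/s4c.png

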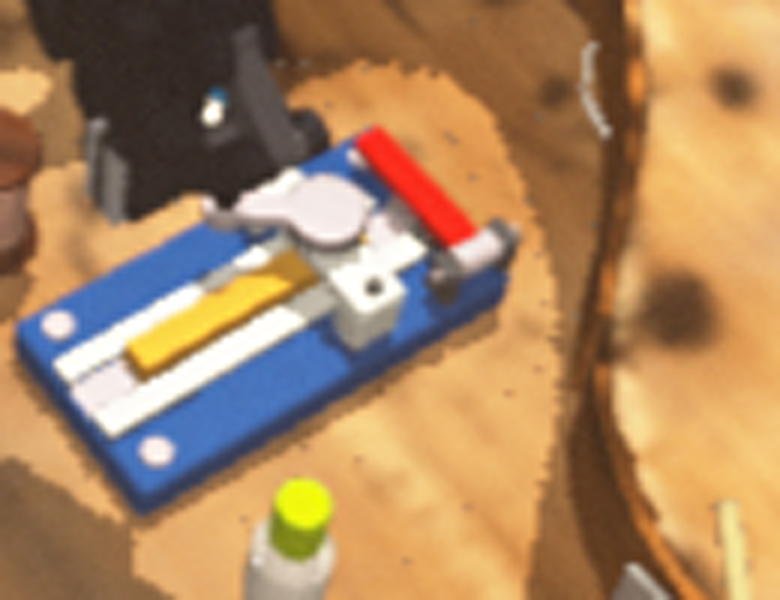

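>>> drive_tool(
  increments=[
    {"claw": 0, "dx": 0.012, "dy": 0.0, "dz": 0.03, "wx": 0, "wy": 0, "wz": 0},
    {"claw": 0, "dx": 0, "dy": 0, "dz": 0.03, "wx": 0, "wy": 0, "wz": 0},
    {"claw": 0, "dx": 0, "dy": 0, "dz": 0.025, "wx": 0, "wy": 0, "wz": 0},
    {"claw": 0, "dx": 0, "dy": 0, "dz": 0.012, "wx": 0, "wy": 0, "wz": 0},
    {"claw": 0, "dx": 0, "dy": 0, "dz": 0, "wx": 0, "wy": 0, "wz": 0},
  ],
)

```text
t: 9.93
eef_pos: [0.4441, -0.167, 0.0509]
tool_rot: [-0.001, -0.007, 1.0, 0.0]
contact_force: [0.7, -0.2, 0.8]
gripper_width: 0.001
grasp_force: 0.0
```

>>> drive_tool(
  increments=[
    {"claw": 0, "dx": -0.005, "dy": 0.0, "dz": 0, "wx": 0, "wy": 0, "wz": 0},
    {"claw": 0, "dx": -0.005, "dy": 0, "dz": 0, "wx": 0, "wy": 0, "wz": 0},
    {"claw": 0, "dx": -0.004, "dy": 0, "dz": 0, "wx": 0, "wy": 0, "wz": 0},
    {"claw": 0, "dx": -0.003, "dy": 0, "dz": 0, "wx": 0, "wy": 0, "wz": 0},
  ],
)

```text
t: 10.42
eef_pos: [0.4613, -0.1667, 0.0515]
tool_rot: [-0.0, -0.008, 1.0, 0.0]
contact_force: [-3.0, 0.2, 2.5]
gripper_width: -0.004
grasp_force: 1.2
```

```bash
python3 - <<'E'
from h import *
tool(jw(0,-56,51))
E
```

```text
jig [  0.1 -66.7  51.5] tooly deg 90.9 tilt [-0.001  0.    -1.   ] F [-3.   0.2  2.5] q [ 0.01  0.5   0.26  2.15 -0.25  0.51  2.05] t 10.425
tool delta mm [-10.7   0.1   0.5]
```

>>> drive_tool(
  increments=[
    {"claw": 0, "dx": -0.002, "dy": 0.0, "dz": 0, "wx": 0, "wy": 0, "wz": 0},
    {"claw": 0, "dx": -0.002, "dy": 0, "dz": 0, "wx": 0, "wy": 0, "wz": 0},
    {"claw": 0, "dx": -0.002, "dy": 0, "dz": 0, "wx": 0, "wy": 0, "wz": 0},
  ],
)

```text
t: 10.8
eef_pos: [0.4673, -0.1666, 0.0512]
tool_rot: [-0.0, -0.008, 1.0, 0.0]
contact_force: [-1.9, 0.1, 2.5]
gripper_width: 0.003
grasp_force: 1.2
```

>>> drive_tool(
  increments=[
    {"claw": 0, "dx": -0.0015, "dy": 0.0, "dz": 0, "wx": 0, "wy": 0, "wz": 0},
    {"claw": 0, "dx": -0.0015, "dy": 0, "dz": 0, "wx": 0, "wy": 0, "wz": 0},
  ],
)

```text
t: 11.05
eef_pos: [0.4705, -0.1666, 0.0513]
tool_rot: [-0.0, -0.008, 1.0, 0.0]
contact_force: [-1.5, 0.4, 1.9]
gripper_width: -0.0
grasp_force: 1.1
```

```bash
python3 - <<'E'
from h import *
tool(jw(0,-56,51))
a,_=snap('scene','s5')
c=a[205:305,325:455,::-1]
cv2.imwrite('pics/s5c.png',cv2.resize(c,None,fx=6,fy=6,interpolation=cv2.INTER_CUBIC))
E
```

```text
jig [  0.1 -57.5  51.3] tooly deg 90.9 tilt [-0.  0. -1.] F [-1.5  0.4  1.9] q [ 0.01  0.51  0.26  2.13 -0.25  0.52  2.04] t 11.05
tool delta mm [-1.5  0.1  0.3]
```

View pics/s5c.png

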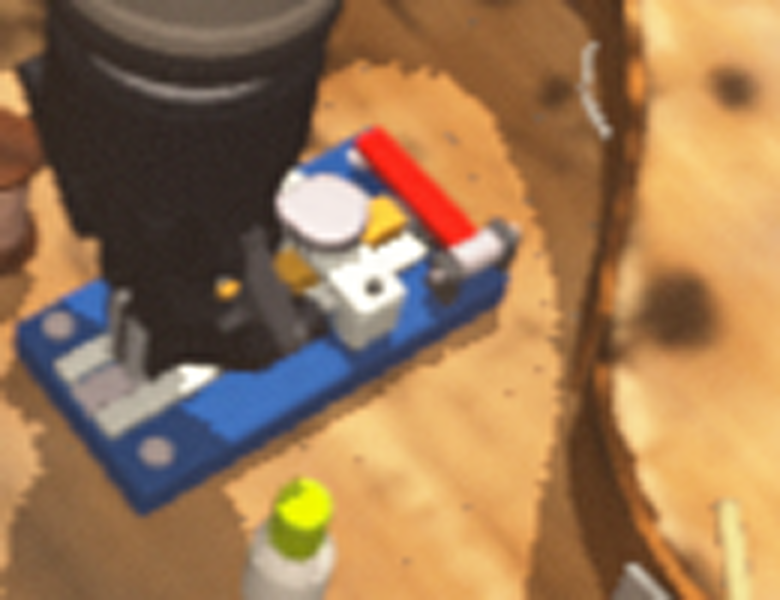

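Bar head now shows past the bridge (385,220), closing on the stop. Continue gently until the force rises.

>>> drive_tool(
  increments=[
    {"claw": 0, "dx": -0.001, "dy": 0.0, "dz": 0, "wx": 0, "wy": 0, "wz": 0},
    {"claw": 0, "dx": -0.001, "dy": 0, "dz": 0, "wx": 0, "wy": 0, "wz": 0},
  ],
)

```text
t: 11.35
eef_pos: [0.4724, -0.1666, 0.0513]
tool_rot: [-0.0, -0.008, 1.0, 0.0]
contact_force: [-1.9, 0.8, 0.3]
gripper_width: 0.004
grasp_force: 1.0
```

>>> drive_tool(
  increments=[
    {"claw": 0, "dx": -0.001, "dy": 0.0, "dz": 0, "wx": 0, "wy": 0, "wz": 0},
    {"claw": 0, "dx": -0.001, "dy": 0, "dz": 0, "wx": 0, "wy": 0, "wz": 0},
  ],
)

```text
t: 11.6
eef_pos: [0.4735, -0.1665, 0.0511]
tool_rot: [-0.001, -0.008, 1.0, 0.0]
contact_force: [-5.5, -1.3, 4.1]
gripper_width: -0.0
grasp_force: 3.0
```

>>> drive_tool(
  increments=[
    {"claw": 0, "dx": -0.001, "dy": 0.0, "dz": 0, "wx": 0, "wy": 0, "wz": 0},
  ],
)

```text
t: 11.72
eef_pos: [0.4736, -0.1665, 0.051]
tool_rot: [-0.002, -0.007, 1.0, 0.0]
contact_force: [-8.5, -0.2, 7.3]
gripper_width: 0.003
grasp_force: 4.1
```

>>> drive_tool(
  increments=[
    {"claw": 0, "dx": 0.004, "dy": 0.0, "dz": 0, "wx": 0, "wy": 0, "wz": 0},
    {"claw": 0, "dx": 0.014, "dy": 0, "dz": 0, "wx": 0, "wy": 0, "wz": 0},
    {"claw": 0.04, "dx": 0, "dy": 0, "dz": -0.03, "wx": 0, "wy": 0, "wz": 0},
    {"claw": 0.04, "dx": 0, "dy": 0, "dz": -0.04, "wx": 0, "wy": 0, "wz": 0},
    {"claw": 0.04, "dx": 0, "dy": 0, "dz": -0.03, "wx": 0, "wy": 0, "wz": 0},
    {"claw": 0.04, "dx": -0.025, "dy": 0.01, "dz": 0, "wx": 0, "wy": 0, "wz": 0},
    {"claw": 0.04, "dx": -0.025, "dy": 0.01, "dz": 0, "wx": 0, "wy": 0, "wz": 0},
    {"claw": 0.04, "dx": 0, "dy": 0, "dz": 0, "wx": 0, "wy": 0, "wz": 10},
    {"claw": 0.04, "dx": 0, "dy": 0, "dz": 0, "wx": 0, "wy": 0, "wz": 10},
    {"claw": 0.04, "dx": 0, "dy": 0, "dz": 0, "wx": 0, "wy": 0, "wz": 10},
    {"claw": 0.04, "dx": 0, "dy": 0, "dz": 0, "wx": 0, "wy": 0, "wz": 10},
    {"claw": 0.04, "dx": 0, "dy": 0, "dz": 0, "wx": 0, "wy": 0, "wz": 1},
    {"claw": 0.04, "dx": 0, "dy": 0, "dz": 0, "wx": 0, "wy": 0, "wz": 0},
  ],
)

```text
t: 13.35
eef_pos: [0.5069, -0.146, 0.1513]
tool_rot: [0.0, 0.342, 0.94, 0.0]
contact_force: [-0.4, 0.2, -0.7]
gripper_width: 0.467
grasp_force: 0.0
```

```bash
sed -i 's/^P=.*/P=np.array([0.5290,-0.1660,-1.5580])/' h.py; python3 - <<'E'
from h import *
tool(jw(-21,-14.5,85))
_,d=snap('scene','s6'); print(get_obs()['gripper_width'])
# project expected features for comparison
for n,p in [('pegtop',(-21,-14,78)),('hub',(0,10,54)),('bolt?',(25,-70,18)),('tail',(0,-45,30)),('head',(0,45,30))]:
    print(n,proj('scene',jw(*p)).round(1))
E
```

```text
jig [-20.3 -21.8 151.3] tooly deg 50.0 tilt [ 0.  0. -1.] F [-0.4  0.2 -0.7] q [-0.24  0.4   0.51  2.03 -0.28  0.77  1.3 ] t 13.35
tool delta mm [-5.1  5.3 66.3]
0.46740377389539034
pegtop [363.2 230.4]
hub [378.9 240.1]
bolt? [350.8 279.3]
tail [354.3 260. ]
head [391.5 239.3]
```

>>> drive_tool(
  increments=[
    {"claw": 0.04, "dx": -0.005, "dy": 0.005, "dz": 0, "wx": 0, "wy": 0, "wz": 0},
    {"claw": 0.04, "dx": 0, "dy": 0, "dz": 0.02, "wx": 0, "wy": 0, "wz": 0},
    {"claw": 0.04, "dx": 0, "dy": 0, "dz": 0.02, "wx": 0, "wy": 0, "wz": 0},
    {"claw": 0.04, "dx": 0, "dy": 0, "dz": 0.015, "wx": 0, "wy": 0, "wz": 0},
    {"claw": 0.04, "dx": 0, "dy": 0, "dz": 0.011, "wx": 0, "wy": 0, "wz": 0},
    {"claw": 0.04, "dx": 0, "dy": 0, "dz": 0, "wx": 0, "wy": 0, "wz": 0},
  ],
)

```text
t: 14.15
eef_pos: [0.5138, -0.1454, 0.0847]
tool_rot: [-0.001, 0.343, 0.939, -0.0]
contact_force: [0.4, 0.9, 0.3]
gripper_width: 0.469
grasp_force: 0.0
```

>>> drive_tool(
  increments=[
    {"claw": 0.02, "dx": 0, "dy": 0, "dz": 0, "wx": 0, "wy": 0, "wz": 0},
    {"claw": 0.02, "dx": 0, "dy": 0, "dz": 0, "wx": 0, "wy": 0, "wz": 0},
    {"claw": 0.006, "dx": 0, "dy": 0, "dz": 0, "wx": 0, "wy": 0, "wz": 0},
    {"claw": 0.006, "dx": 0, "dy": 0, "dz": 0, "wx": 0, "wy": 0, "wz": 0},
    {"claw": 0.006, "dx": 0, "dy": 0, "dz": 0, "wx": 0, "wy": 0, "wz": 0},
  ],
  newtons=20,
)

```text
t: 14.78
eef_pos: [0.5144, -0.1455, 0.0857]
tool_rot: [0.0, 0.343, 0.939, 0.0]
contact_force: [-1.5, 1.3, 5.3]
gripper_width: 0.102
grasp_force: 20.4
```

```bash
python3 - <<'E'
from h import *
tool(jw(0,10,85))
E
```

```text
jig [-20.7 -14.4  85.7] tooly deg 49.9 tilt [ 0.001  0.    -1.   ] F [-1.5  1.3  5.3] q [-0.19  0.52  0.44  2.05 -0.36  0.65  1.36] t 14.775
tool delta mm [-32.    0.3   0.7]
```

>>> drive_tool(
  increments=[
    {"claw": 0.006, "dx": -0.0005, "dy": 0.0056, "dz": 0, "wx": 0, "wy": 0, "wz": 10},
    {"claw": 0.006, "dx": -0.0005, "dy": 0.0056, "dz": 0, "wx": 0, "wy": 0, "wz": 10},
    {"claw": 0.006, "dx": -0.0005, "dy": 0.0056, "dz": 0, "wx": 0, "wy": 0, "wz": 10},
    {"claw": 0.006, "dx": -0.0005, "dy": 0.0056, "dz": 0, "wx": 0, "wy": 0, "wz": 10},
  ],
)

```text
t: 15.28
eef_pos: [0.5328, -0.1338, 0.0857]
tool_rot: [-0.001, 0.646, 0.764, 0.0]
contact_force: [-4.0, 0.8, 7.4]
gripper_width: 0.105
grasp_force: 20.7
```

```bash
python3 - <<'E'
from h import *
tool(jw(0,10,85));print(get_obs()['gripper_width'],get_obs()['grasp_force'])
E
```

```text
jig [-32.1   4.2  85.7] tooly deg 9.5 tilt [-0.001  0.002 -1.   ] F [-4.   0.8  7.4] q [-0.34  0.58  0.63  2.02 -0.53  0.7   0.79] t 15.275
tool delta mm [-32.6   0.8   0.6]
0.1051365776094023 20.709976851940155
```

>>> drive_tool(
  increments=[
    {"claw": 0.006, "dx": -0.0005, "dy": 0.0056, "dz": 0, "wx": 0, "wy": 0, "wz": 10},
    {"claw": 0.006, "dx": -0.0005, "dy": 0.0056, "dz": 0, "wx": 0, "wy": 0, "wz": 10},
    {"claw": 0.006, "dx": -0.0005, "dy": 0.0056, "dz": 0, "wx": 0, "wy": 0, "wz": 10},
    {"claw": 0.006, "dx": -0.0005, "dy": 0.0056, "dz": 0, "wx": 0, "wy": 0, "wz": 10},
    {"claw": 0.006, "dx": -0.0005, "dy": 0.0056, "dz": 0, "wx": 0, "wy": 0, "wz": 10},
    {"claw": 0.006, "dx": -0.0005, "dy": 0.0056, "dz": 0, "wx": 0, "wy": 0, "wz": 10},
    {"claw": 0.006, "dx": 0, "dy": 0, "dz": 0, "wx": 0, "wy": 0, "wz": 0},
  ],
)

```text
t: 16.15
eef_pos: [0.5639, -0.1449, 0.0856]
tool_rot: [-0.001, 0.94, 0.34, 0.0]
contact_force: [-1.2, 2.6, 7.5]
gripper_width: 0.104
grasp_force: 20.8
```

```bash
python3 - <<'E'
from h import *
tool(jw(0,10,85));print(get_obs()['gripper_width'],get_obs()['grasp_force'])
E
```

```text
jig [-20.6  35.2  85.6] tooly deg -50.2 tilt [-0.     0.001 -1.   ] F [-1.2  2.6  7.5] q [-0.48  0.74  0.89  1.95 -0.78  0.84 -0.04] t 16.15
tool delta mm [-32.5   0.2   0.6]
0.10375716395509076 20.76842486858368
```

>>> drive_tool(
  increments=[
    {"claw": 0.006, "dx": -0.0001, "dy": 0.0022, "dz": 0, "wx": 0, "wy": 0, "wz": 4},
    {"claw": 0.006, "dx": -0.0001, "dy": 0.0022, "dz": 0, "wx": 0, "wy": 0, "wz": 4},
    {"claw": 0.006, "dx": -0.0001, "dy": 0.0022, "dz": 0, "wx": 0, "wy": 0, "wz": 4},
    {"claw": 0.006, "dx": 0, "dy": 0.0011, "dz": 0, "wx": 0, "wy": 0, "wz": 2},
  ],
)

```text
t: 16.65
eef_pos: [0.5677, -0.1513, 0.0856]
tool_rot: [-0.001, 0.975, 0.223, 0.0]
contact_force: [-2.8, 3.7, 7.9]
gripper_width: 0.1
grasp_force: 20.8
```

>>> drive_tool(
  increments=[
    {"claw": 0.006, "dx": 0, "dy": 0.0011, "dz": 0, "wx": 0, "wy": 0, "wz": 2},
    {"claw": 0.006, "dx": 0, "dy": 0.0011, "dz": 0, "wx": 0, "wy": 0, "wz": 2},
  ],
)

```text
t: 16.9
eef_pos: [0.5685, -0.1531, 0.0856]
tool_rot: [-0.001, 0.982, 0.189, -0.0]
contact_force: [-3.9, 5.1, 9.0]
gripper_width: 0.099
grasp_force: 20.9
```

>>> drive_tool(
  increments=[
    {"claw": 0.006, "dx": 0, "dy": 0.0011, "dz": 0, "wx": 0, "wy": 0, "wz": 2},
    {"claw": 0.006, "dx": 0, "dy": 0, "dz": 0, "wx": 0, "wy": 0, "wz": 0},
  ],
)

```text
t: 17.15
eef_pos: [0.5686, -0.1532, 0.0855]
tool_rot: [-0.002, 0.985, 0.173, -0.001]
contact_force: [-4.3, 6.5, 11.3]
gripper_width: 0.106
grasp_force: 21.1
```

```bash
python3 - <<'E'
from h import *
tool(jw(0,10,85));print(get_obs()['gripper_width'],get_obs()['grasp_force'],get_obs()['torque'])
E
```

```text
jig [-12.3  39.7  85.5] tooly deg -70.1 tilt [-0.002  0.004 -1.   ] F [-4.3  6.5 11.3] q [-0.5   0.79  0.96  1.94 -0.85  0.89 -0.31] t 17.15
tool delta mm [-32.1   1.9   0.5]
0.10560936719826437 21.09279692173004 [1.35766268 0.96580563 0.06518675]
```

>>> drive_tool(
  increments=[
    {"claw": 0.006, "dx": 0, "dy": 0.0011, "dz": 0, "wx": 0, "wy": 0, "wz": 0},
    {"claw": 0.006, "dx": 0, "dy": 0.0011, "dz": 0, "wx": 0, "wy": 0, "wz": 0},
  ],
)

```text
t: 17.4
eef_pos: [0.5687, -0.1534, 0.0854]
tool_rot: [-0.004, 0.985, 0.174, -0.001]
contact_force: [-9.1, 12.8, 17.8]
gripper_width: 0.099
grasp_force: 21.8
```

```bash
python3 - <<'E'
from h import *
tool(jw(0,10,85));print(get_obs()['eef_pos'])
E
```

```text
jig [-12.1  39.9  85.4] tooly deg -70.0 tilt [-0.004  0.008 -1.   ] F [-9.1 12.8 17.8] q [-0.5   0.79  0.96  1.94 -0.85  0.9  -0.31] t 17.4
tool delta mm [-32.2   1.5   0.4]
[ 0.56874316 -0.15341486  0.08537757]
```

>>> drive_tool(
  increments=[
    {"claw": 0.006, "dx": 0, "dy": -0.003, "dz": 0, "wx": 0, "wy": 0, "wz": -2},
    {"claw": 0.006, "dx": -0.0005, "dy": -0.0056, "dz": 0, "wx": 0, "wy": 0, "wz": -10},
    {"claw": 0.006, "dx": -0.0005, "dy": -0.0056, "dz": 0, "wx": 0, "wy": 0, "wz": -10},
    {"claw": 0.006, "dx": -0.0005, "dy": -0.0056, "dz": 0, "wx": 0, "wy": 0, "wz": -10},
    {"claw": 0.006, "dx": -0.0005, "dy": -0.0056, "dz": 0, "wx": 0, "wy": 0, "wz": -10},
    {"claw": 0.006, "dx": -0.0005, "dy": -0.0056, "dz": 0, "wx": 0, "wy": 0, "wz": -10},
    {"claw": 0.006, "dx": -0.0005, "dy": -0.0056, "dz": 0, "wx": 0, "wy": 0, "wz": -10},
    {"claw": 0.006, "dx": -0.0005, "dy": -0.0056, "dz": 0, "wx": 0, "wy": 0, "wz": -10},
    {"claw": 0.006, "dx": -0.0005, "dy": -0.0056, "dz": 0, "wx": 0, "wy": 0, "wz": -10},
    {"claw": 0.006, "dx": 0, "dy": 0, "dz": 0, "wx": 0, "wy": 0, "wz": 0},
  ],
)

```text
t: 18.65
eef_pos: [0.5322, -0.1338, 0.0856]
tool_rot: [-0.001, 0.631, 0.776, 0.001]
contact_force: [-2.1, 3.7, 8.2]
gripper_width: 0.102
grasp_force: 20.7
```

```bash
python3 - <<'E'
from h import *
tool(jw(0,10,85));o=get_obs();print(o['eef_pos'],o['gripper_width'])
w=wj(o['eef_pos']);print('peg angle',np.degrees(np.arctan2(w[1]-10,w[0]))%360)
E
```

```text
jig [-32.2   3.6  85.6] tooly deg 11.8 tilt [ 0.     0.002 -1.   ] F [-2.1  3.7  8.2] q [-0.34  0.58  0.62  2.02 -0.52  0.7   0.82] t 18.65
tool delta mm [-32.8   0.1   0.6]
[ 0.53216557 -0.13380119  0.08563494] 0.10234698880486715
peg angle 191.29544213002615
```

>>> drive_tool(
  increments=[
    {"claw": 0.006, "dx": -0.0002, "dy": -0.003, "dz": 0, "wx": 0, "wy": 0, "wz": -5.5},
    {"claw": 0.006, "dx": -0.0002, "dy": -0.003, "dz": 0, "wx": 0, "wy": 0, "wz": -5.5},
    {"claw": 0.006, "dx": 0, "dy": 0, "dz": 0, "wx": 0, "wy": 0, "wz": 0},
  ],
)

```text
t: 19.02
eef_pos: [0.5266, -0.1356, 0.0856]
tool_rot: [-0.001, 0.554, 0.833, 0.001]
contact_force: [-1.8, 3.8, 9.4]
gripper_width: 0.106
grasp_force: 20.9
```

```bash
python3 - <<'E'
from h import *
tool(jw(0,10,85));o=get_obs()
w=wj(o['eef_pos']);print('peg angle',np.degrees(np.arctan2(w[1]-10,w[0]))%360)
E
```

```text
jig [-30.4  -2.   85.6] tooly deg 22.7 tilt [-0.     0.002 -1.   ] F [-1.8  3.8  9.4] q [-0.3   0.56  0.57  2.03 -0.48  0.68  0.98] t 19.025
tool delta mm [-32.7  -0.3   0.5]
peg angle 201.500116588414
```

>>> drive_tool(
  increments=[
    {"claw": 0.03, "dx": 0, "dy": 0, "dz": 0, "wx": 0, "wy": 0, "wz": 0},
    {"claw": 0.03, "dx": 0, "dy": 0, "dz": 0, "wx": 0, "wy": 0, "wz": 0},
    {"claw": 0.03, "dx": 0, "dy": 0, "dz": -0.015, "wx": 0, "wy": 0, "wz": 0},
    {"claw": 0.03, "dx": 0, "dy": 0, "dz": -0.03, "wx": 0, "wy": 0, "wz": 0},
    {"claw": 0.03, "dx": 0, "dy": 0, "dz": -0.04, "wx": 0, "wy": 0, "wz": 0},
    {"claw": 0.03, "dx": 0.04, "dy": 0, "dz": -0.04, "wx": 0, "wy": 0, "wz": 0},
    {"claw": 0.03, "dx": 0.05, "dy": 0, "dz": -0.02, "wx": 0, "wy": 0, "wz": 0},
    {"claw": 0.03, "dx": 0.05, "dy": 0, "dz": 0, "wx": 0, "wy": 0, "wz": 0},
    {"claw": 0.03, "dx": 0.05, "dy": 0, "dz": 0, "wx": 0, "wy": 0, "wz": 0},
    {"claw": 0.03, "dx": 0, "dy": 0, "dz": 0, "wx": 0, "wy": 0, "wz": 0},
  ],
)

```text
t: 20.27
eef_pos: [0.4514, 0.0416, 0.2308]
tool_rot: [-0.001, 0.55, 0.835, 0.001]
contact_force: [-0.2, -1.0, -0.1]
gripper_width: 0.355
grasp_force: 0.0
```

```bash
python3 - <<'E'
from h import *
a,_=snap('scene','s7');tool()
c=a[205:305,315:445,::-1]
cv2.imwrite('pics/s7c.png',cv2.resize(c,None,fx=6,fy=6,interpolation=cv2.INTER_CUBIC))
for n,p in [('pegtop200',(-30,-1,78)),('tail',(0,-45,30)),('head',(0,45,30))]:
    print(n,((proj('scene',jw(*p))-[315,205])*6).round())
E
```

```text
jig [-206.5  -74.1  230.9] tooly deg 23.0 tilt [ 0.     0.001 -1.   ] F [ 0.4 -0.2  0.9] q [-0.87  0.16  0.73  2.13 -0.13  0.9   0.33] t 20.325
pegtop200 [306. 115.]
tail [236. 330.]
head [459. 206.]
```

View pics/s7c.png

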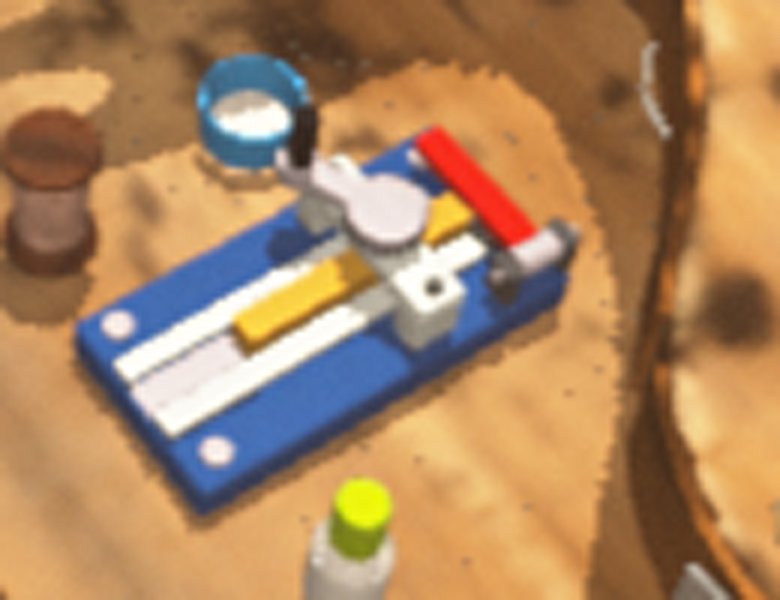

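The picture shows the stop down at (475,185) and the bar's tail at (237,330), where it should be when gauged. The peg's top is at (304,110), about a quarter turn off bottom, and the bottle, dish and reel have not moved.

```bash
python3 -c "
from station import *
print(hand_in())"
```

```text
the job is handed in; nothing more can be done
None
```

The jig is set and handed in at about 20 s: red stop flipped down, brass bar pushed against it, thumbscrew bottomed then backed off about 89°, and the bottle, dish and reel left in place; `hand_in()` returned no verdict.

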